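Energise the bench supply and test its residual-current switch

ROBOT

A 6-joint arm with a two-finger parallel gripper is mounted at the origin on a cart in front of the work surface, level with it; the furniture and walls round the work are solid. World frame = base frame: x ahead of the robot, y to its left, z up, the work surface at z = 0. Lengths are in m, angles in degrees, forces in N, time in s.
With the tool pointing down it reaches from about 0.25 to 0.725 m from the base axis. Payload 9.7 kg.
Tool frame: the origin (TCP) lies midway between the tips of the shut fingers; the grasp point (between the pads) lies 19 mm behind it (bot.grasp_offset is the distance from the TCP to the grasp point, in m); z points along the fingers, x is the direction in which the jaws open and shut, and the axes are right-handed (so a half turn about z gives the same grasp; the last joint's range is limited). The gripper opens to 85 mm and grips with 20 to 120 N. Pads are 22 mm wide; open, the fingers measure 114 mm over their backs; the gripper's body (76 mm by 85 mm) begins 54 mm behind the grasp point. The pads swing forward as they close: fully open they stand 13 mm farther back than shut.
Start: joints at [-66.921, 4.979, 10.078, 95.1, 0, 90], TCP at [0.216, -0.506, 0.231] pointing down, gripper open.
Joint ranges: [-179.16, 179.16], [-48.56, 103.87], [-65.8, 70.77], [-126.05, 130.52], [-82.76, 87.17], [-180, 180]. Speed limits (degrees/s): [127.2, 127.2, 147.25, 180, 180, 180].

INTERFACE

Orientations are given as [roll, pitch, yaw] about the fixed x, y, z axes, in that order (R = Rz(yaw) Ry(pitch) Rx(roll)).
In Python, from workcell import bot gives the robot as it stands.
- The arm moves only by the tool send_rows, never from a script. Its argument "targets" is a list of rows, each a list of 5 numbers: the closure, from 0 (fully open) to 1 (shut), then the shift along the world's x, y, z in mm, then the turn about the world's z in degrees. A call has 1 to 10 rows; each row is the pose to reach, as a shift and turn from the pose commanded when the call began; what a row does not reach only later rows make up. A row lasts 1/8 s, in which the tool goes at most 62.5 mm and 10.7 degrees, less where a joint would pass 70% of its speed; a pose out of reach is approached as far as the arm can. A call with a gripper value outside its range is refused whole. The fingers move at their own pace and stop on an object; "squeeze" is the grip in N (left out, the last holds). Time passes only in rows, so rows that repeat a pose let the fingers close. It gives the time, the measured TCP pose, the force and the opening at its end, in the units of the state.
- bot.get_obs(): the state, without advancing time (a new reading comes with each control period).
- bot.camera(name): name is "side" or "top" or "wrist"; returns a dict with "pixels" (384x512x3 uint8, red, green, blue), "intrinsics" (3x3 intrinsics, pixels), "view" (4x4, takes a point from world to camera coordinates); the wrist camera has in their place "mount" (4x4, takes a point from camera to tool coordinates, whose origin is the TCP and whose axes are the tool frame's). Camera axes: x right, y down, z forward; pixel columns grow to the right and rows downward; lengths in m; the calibration is good to about 2 mm. A picture is of the moment at which its call begins: read the wrist's pose just before it. There is no depth.
- bot.job_done(): hands the job in, once; it reports no verdict.
The state is a dict: "time": time; "q": joint angles; "qd": joint speeds; "joint_efforts": joint torques, N m; "ee_pos": TCP position; "tcp_rot": TCP orientation; "wrist_force": force on the tool from outside, world axes, zero at the start; "torque": the same for the moment, N m; "opening": finger opening in m.
Only numpy, scipy, OpenCV 4.12 (cv2) and the standard library are available. Lean on these libraries where they do the work, as an engineer would, in place of code of your own. Each camera call takes 0.05 s, during which the arm holds its last target.

TASK

Switch the bench supply on and do its safety test: pinch the two release tabs of the isolator handle, turn the handle clockwise to its end stop and let go so that the tabs spring out and lock. Then press the test button on the other sloped console gently until the lever drops by itself, and lift the lever back up until it latches and stays up. Do not force the button, and leave the loose things on the bench where they are.

Things in the scene. Friction and masses are not known exactly. Their poses are not given: they have to be found in the camera images.
- isolator: grey wedge console fixed to the bench, hooded, carrying a black bar handle at the centre of its sloping face: 120 mm wide (y), 150 deep (x), 40 high at the front (-x) edge, 110 at the back. Origin: centre of its underside; x from front to back, z up. Face centre is 75 mm above the origin; the face slopes at 25 degrees, its outward normal leaning from vertical towards -x
- hood_edge (a point): middle of the front edge of the flat grey hood that roofs the isolator from above: a 6 mm thick horizontal lip 237 mm above the bench, 120 mm wide (y), reaching back to an upright plate behind the console. It covers all that lies more than 16 mm behind the console's centre, so the handle must be reached along its own leaning axis
- isolator_grip (a point): point on the handle's turning axis, 30 mm out from the face; turns with it. z: outward along the axis (face normal), x: along the bar, y: across it, through the two tabs. Black bar 50 (x) by 19 mm (y), up to 16 mm beyond this point; below are a foot of radius 22 mm, top 19 mm below this point, and a disc of radius 37 mm, top 27 mm below
- isolator_knob (a joint): turning of the handle, rad: 0 = off (as it starts; x end of the bar 0.55 rad anticlockwise of straight up the slope), growing clockwise seen from above to the end stop at 1.1 = on (0.55 rad clockwise of it). 0.05 rad of play while locked; friction 0.04 N m. The tabs can spring out and lock it again from about 1.06 on
- tab_a_face (a point): centre of the outer face of the ribbed grey tab on the +y side of the handle, 24 mm from its axis; moves with the tab. Axes as isolator_grip. Tab 30 mm wide (x), 34 mm tall (z, from 17 mm below to 17 mm above this point), 8 mm thick
- tab_a (a joint): inward travel of the +y tab, m: 0 = out, 0.0055 = fully in; spring 3 N rising to 6 N. Both tabs must be held in by 3 mm or more for the handle to turn
- tab_b (a joint): the same for the like tab on the -y side (outer face at y = -24 mm from the axis)
- rcd: grey wedge console of the same size, slope and frame as the isolator, fixed to the bench, with a lever and the test button on its face. The two consoles may stand either way round, left or right
- rcd_button_top (a point): centre of the top of the round black test button, 18 mm across; moves with it. z: outward along its axis (face normal), x: up the slope. At rest it stands 18 mm out from the face, 12 mm above its 32 mm wide collar. The lever's hinge lies 56 mm to +y and 10 mm to +x of it
- rcd_button (a joint): inward travel of the test button, m: 0 = out, 0.009 = bottomed. Spring: 2.2 N at rest, rising to 7.2 N at the bottom (about 5.5 N at 6 mm). It trips the lever somewhere between 3 and 6 mm. Pushing the lever up dips the button by itself; it springs out when the lever latches
- rcd_hinge (a point): middle of the lever's hinge, fixed, 4 mm out from the console's face; x: up the slope, y: along the hinge, z: outward from the face
- rcd_lever_tip (a point): centre of the round cross-bar at the end of the black lever, 55 mm from the hinge; moves with it. Cross-bar 28 mm long (y), 10 mm thick; lever arm 12 mm wide, 9 mm thick. Two rails 8 mm high (from the face) flank the lever's root, 17 mm to either side
- rcd_lever (a joint): lever angle, rad: 0 = up, latched (leaning 0.55 up the slope from the face normal; stop at -0.08), 1.1 = dropped (leaning 0.55 down the slope). Latched, it cannot be pulled down by hand. Dropped, a spring holds it down: lifting takes about 0.05 N m, from 0.5 rad on 0.1 to 0.2 N m; push it up as far as it goes, or it does not latch and drops again
- jar: screw jar with a white lid, 47 mm across, 58 mm high, between the consoles; origin: centre of its underside; loose
- stone: dark pebble 38x52x27 mm, in front of the gap between the consoles; origin: centre of its underside; loose
- tape: cream roll of tape lying flat, 87 mm across, 19 mm high, to the right; origin: centre of its underside; loose
- brick: black adapter brick 50x95x30 mm, to the left; origin: centre of its underside; loose

How it is judged (in metres and radians):
On the way, in this order (a step that is already met when the one before it is completed fails the run):
1. the isolator handle is turned on and its tabs have sprung out again (value of joint isolator_knob above 1.03 rad and value of joint each of tab_a, tab_b below 0.0015 m), for 0.1 s.
2. the test button has dropped the lever, which nothing touches (value of joint rcd_lever above 0.95 rad and contact force between rcd_lever and the fingers below 0.3 N), for 0.1 s.
At the end, for the whole second after the job is handed in: the isolator handle is on (past 1.03 rad) with both tabs out (within 1.5 mm), the lever is latched up (within 0.08 rad of its latched place) and the test button is out (within 2 mm) (all of step 1 and value of joint rcd_lever below 0.08 rad and value of joint rcd_button below 0.002 m); the robot touches nothing.
It fails at once if the test button is forced (over 25 N) (contact force between rcd_button and the fingers above 25 N).
It fails at once if a loose thing is moved by more than 2 cm (distance of any of jar, stone, tape, brick from where it was at the start of the episode above 0.02 m).
It also fails if it takes over 54 s, if anything falls off the work surface, if the arm or the gripper's body presses on something with over 40 N, if the wrist force passes 120 N, or if a joint passes its speed limit or range.

## Working session

There is one attempt and no reset: what is moved stays moved. The work goes in short steps, Python scripts to look and compute and a tool call to move; the robot and the scene stay as the last step left them, time stands still between calls to the robot, and variables do not carry over. Pictures are saved under pics/ and viewed, and the job is handed in when it is done.

Besides the shell and the picture viewer there is one more tool, called after "Call:" as a command line: name --pt "numbers of a row" for each row, then --argument value for the rest. send_rows: Moves the arm, as the interface text tells. Its arguments: {"type":"object","properties":{"targets":{"type":"array","items":{"type":"array","items":{"type":"number"}}},"squeeze":{"type":"number"}},"required":["targets"]}

```bash
ls -la; mkdir -p pics; python3 - <<'E'
from workcell import bot
import cv2,json,numpy as np
print([a for a in dir(bot) if a[0]!='_'])
o=bot.get_obs(); print(o)
for n in ["side","top","wrist"]:
    c=bot.camera(n); cv2.imwrite(f"pics/{n}0.png",c["pixels"][:,:,::-1])
    print(n,{k:np.round(v,4).tolist() for k,v in c.items() if k!="pixels"})
E
```

```text
total 12
drwxr-xr-x  3 agent agent 4096 Dec  7 15:30 .
drwxr-xr-x 23 root  root  4096 Dec  7 15:30 ..
drwxr-xr-x  2 agent agent 4096 Dec  7 15:30 pics
['PlanningError', 'camera', 'get_obs', 'grasp_offset', 'job_done']
{'time': 0.0, 'q': array([-6.69230616e+01,  5.01420241e+00,  1.00324696e+01,  9.50996738e+01,
       -1.09108039e-03,  8.99977853e+01]), 'qd': array([ 0.08035289,  0.05375445,  0.15156807,  0.03736856, -0.00701083,
       -0.13022168]), 'joint_efforts': array([-2.58952001e-03, -5.20368290e+01,  4.64822602e+01,  1.55816926e-02,
       -2.86080385e-04,  3.27990051e-06]), 'ee_pos': array([ 0.21548329, -0.50577134,  0.23053553]), 'tcp_rot': array([ 1.79998912e+02,  8.14066172e-02, -6.69208469e+01]), 'wrist_force': array([ 0.57585864,  0.36806299, -0.36168333]), 'torque': array([ 0.00470303, -0.03165674,  0.0061153 ]), 'opening': 0.08518390249578041}
side {'intrinsics': [[436.2213, 0.0, 261.0642], [0.0, 436.2213, 191.5651], [0.0, 0.0, 1.0]], 'view': [[-0.8837, -0.4678, 0.0148, 0.4493], [-0.2976, 0.5372, -0.7892, 0.3003], [0.3613, -0.7018, -0.6139, 1.2834], [0.0, 0.0, 0.0, 1.0]]}
top {'intrinsics': [[495.3386, 0.0, 251.4508], [0.0, 495.3386, 182.3621], [0.0, 0.0, 1.0]], 'view': [[0.0003, -0.9999, -0.0164, 0.0127], [-0.992, 0.0018, -0.1262, 0.5634], [0.1263, 0.0163, -0.9919, 1.5246], [0.0, 0.0, 0.0, 1.0]]}
wrist {'intrinsics': [[274.0446, 0.0, 260.5493], [0.0, 274.0446, 190.9824], [0.0, 0.0, 1.0]], 'mount': [[1.0, 0.0002, -0.0018, 0.0], [0.0004, 0.9499, 0.3124, -0.0809], [0.0018, -0.3124, 0.9499, -0.1427], [0.0, 0.0, 0.0, 1.0]]}
```

View pics/top0.png

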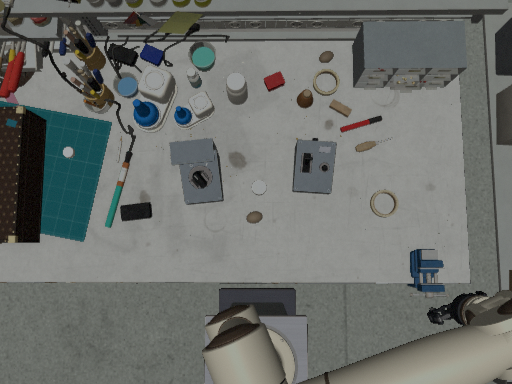

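View pics/side0.png

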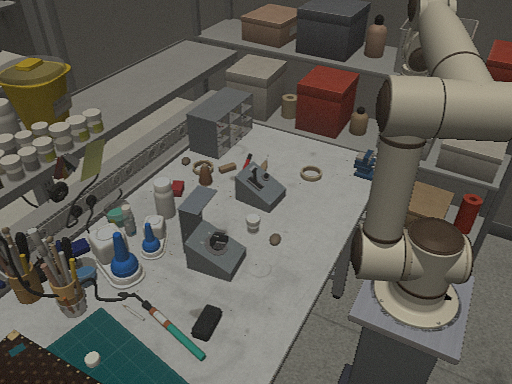

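View pics/wrist0.png

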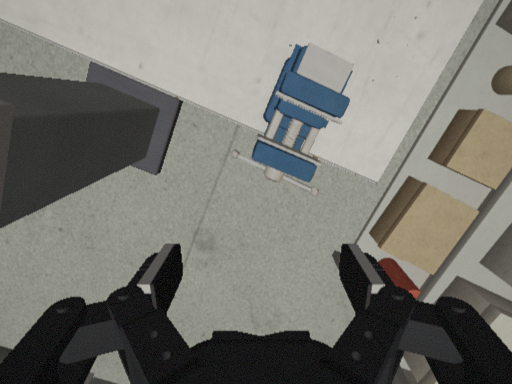

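```bash
python3 - <<'E'
import cv2
t=cv2.imread("pics/top0.png")
a=t[120:220,160:260]; b=t[120:220,270:370]
cv2.imwrite("pics/topc.png",cv2.hconcat([cv2.resize(a,(400,400),interpolation=cv2.INTER_CUBIC),cv2.resize(b,(400,400),interpolation=cv2.INTER_CUBIC)]))
s=cv2.imread("pics/side0.png")
cv2.imwrite("pics/sidec.png",cv2.resize(s[150:290,170:310],(800,600)[:1]*1+(600,) if 0 else (600,600),interpolation=cv2.INTER_CUBIC))
E
```

```text
(no output)
```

View pics/topc.png

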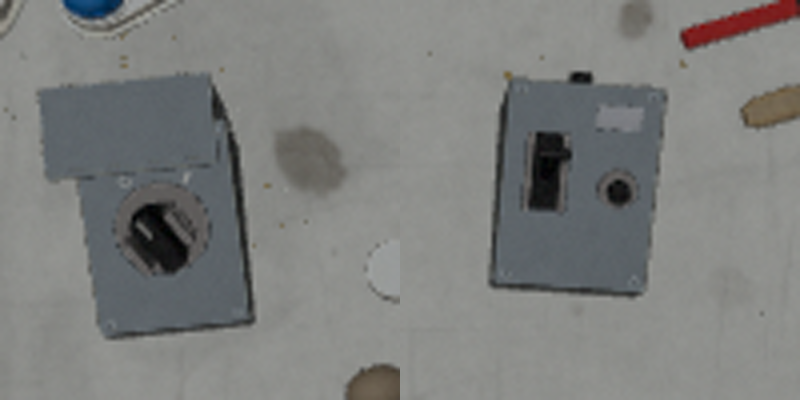

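View pics/sidec.png

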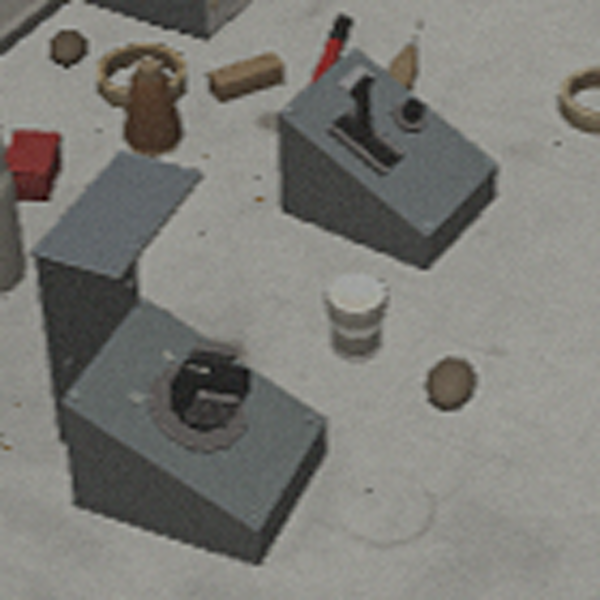

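```bash
cat > h.py <<'E'
import numpy as np
from scipy.optimize import least_squares
K={'side':np.array([[436.2213,0,261.0642],[0,436.2213,191.5651],[0,0,1]]),'top':np.array([[495.3386,0,251.4508],[0,495.3386,182.3621],[0,0,1]])}
V={'side':np.array([[-0.8837,-0.4678,0.0148,0.4493],[-0.2976,0.5372,-0.7892,0.3003],[0.3613,-0.7018,-0.6139,1.2834]]),
'top':np.array([[0.0003,-0.9999,-0.0164,0.0127],[-0.992,0.0018,-0.1262,0.5634],[0.1263,0.0163,-0.9919,1.5246]])}
def proj(c,P):
    P=np.atleast_2d(P); p=(P@V[c][:,:3].T+V[c][:,3])@K[c].T
    return p[:,:2]/p[:,2:]
def Rz(a): return np.array([[np.cos(a),-np.sin(a),0],[np.sin(a),np.cos(a),0],[0,0,1]])
def place(p,L): return np.asarray(L)@Rz(p[2]).T+np.array([p[0],p[1],0])
C=dict(FL=(-.075,.06,.04),FR=(-.075,-.06,.04),BR=(.075,-.06,.11),BL=(.075,.06,.11),fl=(-.075,.06,0),fr=(-.075,-.06,0),bl=(.075,.06,0),
 HL=(.016,.06,.237),HR=(.016,-.06,.237))
def fit(obs,p0):
    def f(p): return np.concatenate([(proj(c,place(p,[C[k]]))[0]-uv) for c,k,uv in obs])
    r=least_squares(f,p0,loss='soft_l1'); return r.x,f(r.x).reshape(-1,2)
t=lambda u,v,o:(o[0]+u/4-.5+.125,o[1]+v/4-.5+.125)
s=lambda u,v:(170+u*140/600,150+v*140/600)
A=(160,120);B=(270,120)
E
cat > fit.py <<'E'
from h import *
iso=[('top','FL',t(104,328,A)),('top','FR',t(250,316,A)),('top','HL',t(45,180,A)),('top','HR',t(217,163,A)),
('side','FL',s(262,530)),('side','FR',s(326,420)),('side','BR',s(140,302)),('side','BL',s(65,400)),('side','fl',s(258,563)),('side','fr',s(322,450)),('side','bl',s(75,503))]
rcd=[('top','FL',t(92,284,B)),('top','FR',t(240,290,B)),('top','BR',t(265,90,B)),('top','BL',t(108,80,B)),
('side','FL',s(430,235)),('side','FR',s(497,165)),('side','BR',s(357,50)),('side','BL',s(280,115)),('side','fl',s(425,268)),('side','fr',s(495,198)),('side','bl',s(283,210))]
for n,o in(('iso',iso),('rcd',rcd)):
    p,r=fit(o,[.5,0,0]); print(n,p,np.degrees(p[2])); print([(a,b,*np.round(x,1)) for (a,b,_),x in zip(o,r)])
E
python3 fit.py; python3 -c "
from h import *
for c in V: print(c,-V[c][:,:3].T@V[c][:,3])"
```

```text
iso [0.57645462 0.16976117 0.11403434] 6.5336865519078025
[('top', 'FL', np.float64(-0.8), np.float64(2.3)), ('top', 'FR', np.float64(0.8), np.float64(0.9)), ('top', 'HL', np.float64(0.1), np.float64(0.7)), ('top', 'HR', np.float64(0.3), np.float64(-0.0)), ('side', 'FL', np.float64(-1.0), np.float64(-0.5)), ('side', 'FR', np.float64(-0.0), np.float64(-1.8)), ('side', 'BR', np.float64(-0.8), np.float64(-3.0)), ('side', 'BL', np.float64(-2.2), np.float64(-0.9)), ('side', 'fl', np.float64(0.3), np.float64(0.8)), ('side', 'fr', np.float64(1.0), np.float64(0.2)), ('side', 'bl', np.float64(-1.2), np.float64(0.6))]
rcd [ 0.60568293 -0.1800048  -0.06776136] -3.882440054843703
[('top', 'FL', np.float64(-0.5), np.float64(0.5)), ('top', 'FR', np.float64(0.9), np.float64(1.6)), ('top', 'BR', np.float64(0.3), np.float64(-0.1)), ('top', 'BL', np.float64(-0.2), np.float64(-0.1)), ('side', 'FL', np.float64(-0.4), np.float64(0.3)), ('side', 'FR', np.float64(0.6), np.float64(-0.8)), ('side', 'BR', np.float64(-0.9), np.float64(-2.0)), ('side', 'BL', np.float64(-1.1), np.float64(-1.4)), ('side', 'fl', np.float64(0.4), np.float64(1.2)), ('side', 'fr', np.float64(0.5), np.float64(-0.0)), ('side', 'bl', np.float64(-1.1), np.float64(0.5))]
side [0.02272327 0.9495515  1.01822638]
top [ 0.36633201 -0.01316637  1.5835601 ]
```

Call:
send_rows --pt "0 10 30 40 10" --pt "0 20 80 80 20" --pt "0 40 140 120 30" --pt "0 60 200 150 40" --pt "0 80 260 170 50" --pt "0 100 320 170 60" --pt "0 130 380 170 70" --pt "0 160 440 170 80" --pt "0 185 506 170 90" --pt "0 185 506 170 100"

```text
time: 1.4
ee_pos: [0.401, 0.0025, 0.4011]
tcp_rot: [-180.0, 0.0, 33.5]
wrist_force: [0.4, -0.5, 0.2]
opening: 0.0853
```

```bash
python3 - <<'E'
from workcell import bot
o=bot.get_obs(); print({k:(v.round(3) if hasattr(v,'round') else v) for k,v in o.items()})
E
```

```text
{'time': 1.4, 'q': array([ 3.53000e-01, -7.23300e+00,  1.79730e+01,  1.15219e+02,
        8.00000e-03,  5.68360e+01]), 'qd': array([ 44.784,  14.729,  12.834,  -1.657,  -0.095, -34.855]), 'joint_efforts': array([ -4.612, -36.377,  40.032,   0.353,   0.186,   1.368]), 'ee_pos': array([0.401, 0.003, 0.401]), 'tcp_rot': array([-1.79987e+02,  6.00000e-03,  3.35160e+01]), 'wrist_force': array([ 0.42 , -0.458,  0.186]), 'torque': array([-0.044,  0.007, -0.04 ]), 'opening': 0.08531657873112004}
```

Call:
send_rows --pt "0 0 0 40 10" --pt "0 0 0 100 20" --pt "0 -20 0 160 30" --pt "0 -50 0 220 40" --pt "0 -80 0 280 50" --pt "0 -100 0 340 57" --pt "0 -100 0 400 57" --pt "0 -100 0 400 57"

```text
time: 2.4
ee_pos: [0.3367, 0.0, 0.537]
tcp_rot: [176.3, -0.0, 89.9]
wrist_force: [0.6, -0.8, 0.8]
opening: 0.0853
```

```bash
cat > st.py <<'E'
from workcell import bot
o=bot.get_obs(); print({k:(v.round(2 if k in('q','tcp_rot') else 3).tolist() if hasattr(v,'round') else v) for k,v in o.items() if k in('time','q','ee_pos','tcp_rot','wrist_force','opening')})
E
python3 st.py
```

```text
{'time': 2.4, 'q': [0.0, -5.19, 38.92, 130.45, -0.0, 0.08], 'ee_pos': [0.337, 0.0, 0.537], 'tcp_rot': [176.34, -0.0, 89.92], 'wrist_force': [0.575, -0.807, 0.791], 'opening': 0.08528491022315444}
```

Call:
send_rows --pt "0 50 0 -50 0" --pt "0 100 0 -100 0" --pt "0 100 0 -100 0" --pt "0 100 0 -100 0"

```text
time: 2.9
ee_pos: [0.4367, 0.0, 0.4362]
tcp_rot: [176.5, 0.0, 90.0]
wrist_force: [-0.4, 0.6, 0.5]
opening: 0.0857
```

```bash
python3 st.py
```

```text
{'time': 2.9, 'q': [0.0, -3.32, 25.98, 115.79, -0.0, -0.01], 'ee_pos': [0.437, 0.0, 0.436], 'tcp_rot': [176.5, 0.0, 90.02], 'wrist_force': [-0.43, 0.603, 0.496], 'opening': 0.08573690971541437}
```

Call:
send_rows --pt "0 -100 0 600 0" --pt "0 -100 0 600 0" --pt "0 -100 0 600 0" --pt "0 -100 0 600 0" --pt "0 -100 0 600 0" --pt "0 -100 0 600 0"

```text
time: 3.65
ee_pos: [0.3789, 0.0, 0.5623]
tcp_rot: [172.8, 0.0, 90.1]
wrist_force: [0.4, 0.6, 0.7]
opening: 0.0849
```

```bash
python3 st.py
```

```text
{'time': 3.65, 'q': [0.0, 0.38, 48.09, 130.52, -0.0, -0.07], 'ee_pos': [0.379, 0.0, 0.562], 'tcp_rot': [172.81, 0.01, 90.07], 'wrist_force': [0.405, 0.59, 0.665], 'opening': 0.08491748011870386}
```

Call:
send_rows --pt "0 -300 0 600 0" --pt "0 -300 0 600 0" --pt "0 -300 0 600 0" --pt "0 -300 0 600 0"

```text
time: 4.15
ee_pos: [0.3052, 0.0, 0.5798]
tcp_rot: [169.2, 0.0, 90.1]
wrist_force: [0.1, 0.6, 0.8]
opening: 0.0854
```

```bash
python3 st.py
```

```text
{'time': 4.15, 'q': [0.0, -9.78, 41.53, 130.5, -0.0, -0.07], 'ee_pos': [0.305, 0.0, 0.58], 'tcp_rot': [169.19, 0.01, 90.07], 'wrist_force': [0.119, 0.63, 0.769], 'opening': 0.08544063474882843}
```

Call:
send_rows --pt "0 0 0 300 0" --pt "0 0 0 300 0"

```text
time: 4.4
ee_pos: [0.3203, 0.0, 0.6055]
tcp_rot: [165.7, 0.0, 90.1]
wrist_force: [0.2, 0.3, 0.2]
opening: 0.0858
```

Call:
send_rows --pt "0 0 0 300 0" --pt "0 0 0 300 0"

```text
time: 4.65
ee_pos: [0.3324, 0.0, 0.6291]
tcp_rot: [162.3, 0.0, 90.1]
wrist_force: [0.2, -0.1, -0.5]
opening: 0.0854
```

```bash
python3 st.py
```

```text
{'time': 4.65, 'q': [0.0, -5.59, 52.61, 130.48, -0.0, -0.07], 'ee_pos': [0.332, 0.0, 0.629], 'tcp_rot': [162.29, 0.02, 90.07], 'wrist_force': [0.17, -0.087, -0.511], 'opening': 0.08536298293357901}
```

Call:
send_rows --pt "0 0 0 300 0" --pt "0 0 0 300 0"

```text
time: 4.9
ee_pos: [0.341, 0.0, 0.6521]
tcp_rot: [158.9, 0.0, 90.1]
wrist_force: [-0.3, -0.4, 0.7]
opening: 0.0852
```

Call:
send_rows --pt "0 0 0 300 0" --pt "0 0 0 300 0"

```text
time: 5.15
ee_pos: [0.3469, 0.0, 0.6742]
tcp_rot: [155.5, 0.0, 90.1]
wrist_force: [-0.0, -0.4, -0.1]
opening: 0.0854
```

```bash
python3 st.py
```

```text
{'time': 5.15, 'q': [0.01, -2.45, 62.5, 130.48, -0.0, -0.08], 'ee_pos': [0.347, 0.0, 0.674], 'tcp_rot': [155.53, 0.03, 90.08], 'wrist_force': [-0.034, -0.384, -0.145], 'opening': 0.08541118244063847}
```

Call:
send_rows --pt "0 15 20 -45 2" --pt "0 30 40 -95 4" --pt "0 50 60 -145 6" --pt "0 70 80 -195 6.5" --pt "0 90 100 -245 6.5" --pt "0 110 120 -295 6.5" --pt "0 130 140 -345 6.5" --pt "0 150 155 -395 6.5" --pt "0 165 163 -440 6.5" --pt "0 173 163 -464 6.5"

```text
time: 6.4
ee_pos: [0.5186, 0.163, 0.2049]
tcp_rot: [155.9, 0.1, 96.6]
wrist_force: [-0.4, -0.4, -0.1]
opening: 0.0853
```

Call:
send_rows --pt "0 0 0 0 0" --pt "0 0 0 0 0"

```text
time: 6.65
ee_pos: [0.5197, 0.163, 0.2109]
tcp_rot: [155.5, 0.0, 96.6]
wrist_force: [0.5, -0.1, 0.3]
opening: 0.0854
```

```bash
cat > snap.py <<'E'
import sys,cv2,pickle
from workcell import bot
n=sys.argv[1]; cams=sys.argv[2:] or ['wrist']
o=bot.get_obs()
for c in cams:
    d=bot.camera(c); cv2.imwrite(f"pics/{c}_{n}.png",d["pixels"][:,:,::-1])
    pickle.dump((o,d),open(f"{c}_{n}.pkl","wb"))
print({k:(v.round(2 if k in('q','tcp_rot') else 4).tolist() if hasattr(v,'round') else v) for k,v in o.items() if k in('time','q','ee_pos','tcp_rot','wrist_force','opening')})
E
python3 snap.py 1
```

```text
{'time': 6.65, 'q': [20.39, -20.46, -19.07, 67.54, -5.71, 12.62], 'ee_pos': [0.5197, 0.163, 0.2109], 'tcp_rot': [155.52, 0.03, 96.56], 'wrist_force': [0.5335, -0.084, 0.2895], 'opening': 0.08536413171321}
```

View pics/wrist_1.png

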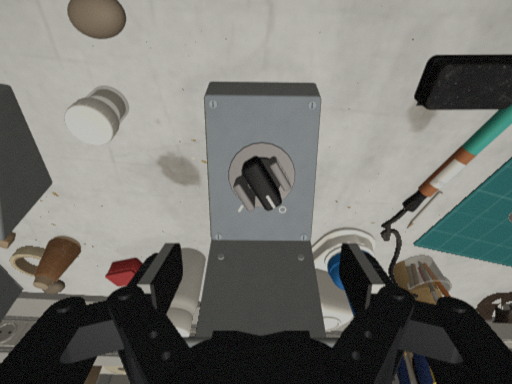

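```bash
cat >> h.py <<'E'
import pickle
from scipy.spatial.transform import Rotation as Ro
def load(n):
    o,d=pickle.load(open(n,'rb'))
    T=np.eye(4);T[:3,:3]=Ro.from_euler('xyz',o['tcp_rot'],degrees=True).as_matrix();T[:3,3]=o['ee_pos']
    V[n]=np.linalg.inv(T@d['mount'])[:3];K[n]=d['intrinsics'];return n,d['pixels'],T
E
python3 - <<'E'
from h import *
import cv2
n,im,T=load('wrist_1.pkl')
p=[.5765,.1698,.114]
for k,v in C.items(): print(k,proj(n,place(p,[v]))[0].round(1))
print(np.linalg.inv(np.vstack([V[n],[0,0,0,1]]))[:3,3])
cv2.imwrite('pics/w1c.png',cv2.resize(im[60:260,180:340][:,:,::-1],(640,800))[:600])
g=im[60:260,180:340][:,:,::-1]
cv2.imwrite('pics/w1c.png',cv2.resize(g[10:160],(640,600),interpolation=cv2.INTER_CUBIC))
E
```

```text
FL [320.4  93.1]
FR [200.3  93.2]
BR [209.8 241.7]
BL [311.2 241.6]
fl [314.6  78.1]
fr [206.1  78.1]
bl [301. 181.]
HL [346.9 338.4]
HR [174.5 338.6]
[0.38884564 0.14806511 0.30750822]
```

View pics/w1c.png

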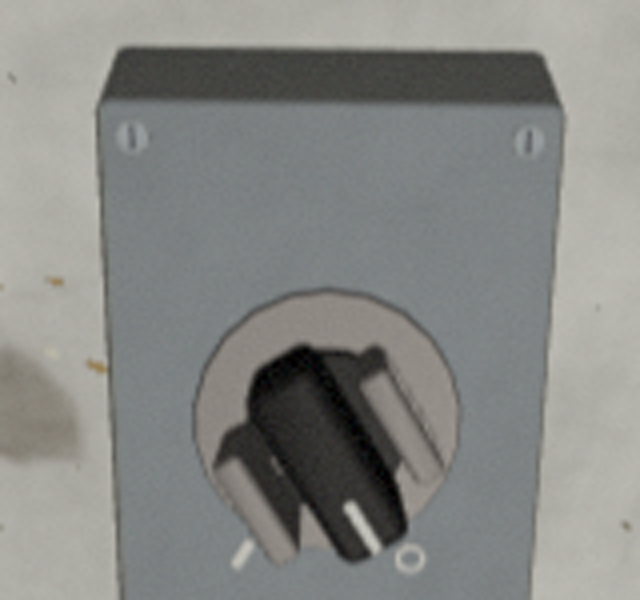

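```bash
cat > fit2.py <<'E'
from h import *
n,im,T=load('wrist_1.pkl')
a25=np.radians(25)
nrm=np.array([-np.sin(a25),0,np.cos(a25)]);xs=np.array([np.cos(a25),0,np.sin(a25)]);yy=np.array([0,1,0])
fc=np.array([0,0,.075])
def circ(r,h,c=fc):
    th=np.linspace(0,2*np.pi,73); return c+h*nrm+r*(np.cos(th)[:,None]*xs+np.sin(th)[:,None]*yy)
q=lambda u,v:(180+u/4-.375,70+v/4-.375)
w=[(n,'FR',q(97,106)),(n,'FL',q(563,110)),(n,'fr',q(120,48)),(n,'fl',q(543,52)),(n,'BR',(209.5,240.5)),(n,'BL',(313,240.5))]
if __name__=='__main__':
    p,r=fit(w,[.5765,.1698,.114]); print(p,np.degrees(p[2])); print(r.round(1).tolist())
    P=proj(n,place(p,circ(.037,.003))); print('disc u',P[:,0].min(),P[:,0].max(),'v',P[:,1].min(),P[:,1].max(),'meas',q(193,289),q(460,557))
E
python3 fit2.py
```

```text
[0.58002554 0.17175513 0.10492678] 6.0118615850011246
[[-0.9, 0.1], [1.6, 0.1], [-1.1, -0.6], [0.7, -0.7], [1.3, 2.8], [-1.5, 3.3]]
disc u 227.8983680995636 295.8060297009075 v 142.80892537346082 208.64114353327324 meas (227.875, 141.875) (294.625, 208.875)
```

```bash
cat > plan.py <<'E'
from h import *
a25=np.radians(25)
def geo(p):
    R=Rz(p[2]); nrm=R@[-np.sin(a25),0,np.cos(a25)]; xs=R@[np.cos(a25),0,np.sin(a25)]; y=R@[0,1,0]
    fc=np.array([p[0],p[1],.075]); return R,nrm,xs,y,fc
def toolz(yaw,tilt=24.5):
    t=np.radians(tilt);a=np.radians(yaw-90); return np.array([np.sin(t)*np.cos(a),np.sin(t)*np.sin(a),-np.cos(t)])
def knob_tcp(p,k,depth=.012,back=0):
    R,nrm,xs,y,fc=geo(p); phi=k-.55  # clockwise positive
    n=R@np.array([0,0,0])+(np.sin(phi)*xs+np.cos(phi)*y)
    yaw=np.degrees(np.arctan2(n[1],n[0])); z=toolz(yaw)
    return fc+.03*nrm+(depth-back)*z, yaw, np.degrees(np.arcsin(n[2]))
E
python3 - <<'E'
from plan import *
p=[.580,.1717,np.radians(6)]
for b in(.08,.04,0): print(b,[np.round(x,4) for x in knob_tcp(p,0,back=b)])
for k in(0,.2,.4,.55,.7,.9,1.1): print(k,[np.round(x,4) for x in knob_tcp(p,k)])
E
```

```text
0.08 [array([0.5443, 0.1542, 0.1641]), np.float64(125.0593), np.float64(-12.7617)]
0.04 [array([0.5579, 0.1637, 0.1277]), np.float64(125.0593), np.float64(-12.7617)]
0 [array([0.5715, 0.1732, 0.0913]), np.float64(125.0593), np.float64(-12.7617)]
0 [array([0.5715, 0.1732, 0.0913]), np.float64(125.0593), np.float64(-12.7617)]
0.2 [array([0.5719, 0.1724, 0.0913]), np.float64(114.3057), np.float64(-8.3323)]
0.4 [array([0.5722, 0.1716, 0.0913]), np.float64(103.7996), np.float64(-3.6209)]
0.55 [array([0.5723, 0.1709, 0.0913]), np.float64(96.0), np.float64(0.0)]
0.7 [array([0.5724, 0.1702, 0.0913]), np.float64(88.2004), np.float64(3.6209)]
0.9 [array([0.5723, 0.1693, 0.0913]), np.float64(77.6943), np.float64(8.3323)]
1.1 [array([0.572 , 0.1684, 0.0913]), np.float64(66.9407), np.float64(12.7617)]
```

Call:
send_rows --pt "0 8 -3 -15 10" --pt "0 16 -6 -30 20" --pt "0 24.5 -9 -47 28.5" --pt "0 24.5 -9 -47 28.5"

```text
time: 7.2
ee_pos: [0.5445, 0.153, 0.1629]
tcp_rot: [155.6, 0.0, 124.9]
wrist_force: [0.4, -0.7, 0.6]
opening: 0.0854
```

```bash
python3 snap.py 2
```

```text
{'time': 7.2, 'q': [10.82, -16.48, -21.24, 62.74, 9.71, -22.17], 'ee_pos': [0.5445, 0.153, 0.1629], 'tcp_rot': [155.59, 0.01, 124.92], 'wrist_force': [0.4397, -0.7384, 0.5669], 'opening': 0.08538921249104436}
```

View pics/wrist_2.png

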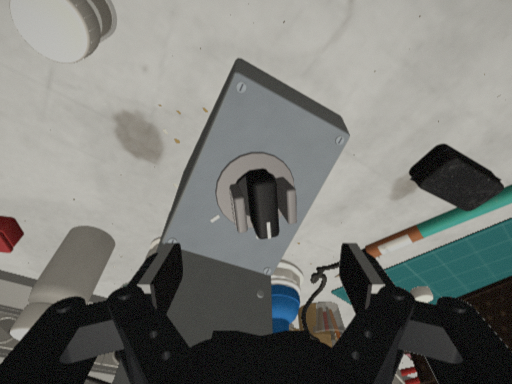

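```bash
cat > ov.py <<'E'
from plan import *
import cv2,sys
from fit2 import circ
f=sys.argv[1]; k=float(sys.argv[2]); p=[float(sys.argv[3]),float(sys.argv[4]),np.radians(float(sys.argv[5]))]
n,im,T=load(f)
u0,v0,s=190,130,6
im=cv2.resize(im[v0:v0+100,u0:u0+130][:,:,::-1],None,fx=s,fy=s,interpolation=cv2.INTER_CUBIC)
def dr(P,col):
    q=((proj(n,P)-[u0,v0]+.5)*s).astype(int); cv2.polylines(im,[q.reshape(-1,1,2)],True,col,1)
dr(place(p,circ(.037,.003)),(0,255,0))
R,nrm,xs,y,fc=geo(p);phi=k-.55
nn=np.sin(phi)*xs+np.cos(phi)*y; u=np.cos(phi)*xs-np.sin(phi)*y
g=fc+.03*nrm
for sgn in(1,-1):
    dr([g+sgn*.024*nn+a*.015*u+b*.017*nrm for a,b in((1,1),(1,-1),(-1,-1),(-1,1))],(0,0,255))
dr([g+b*.0095*nn+a*.025*u+.016*nrm for a,b in((1,1),(1,-1),(-1,-1),(-1,1))],(255,255,0))
cv2.imwrite('pics/'+sys.argv[6],im)
E
python3 ov.py wrist_2.pkl 0 .580 .1717 6 ov2.png
```

```text
(no output)
```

View pics/ov2.png

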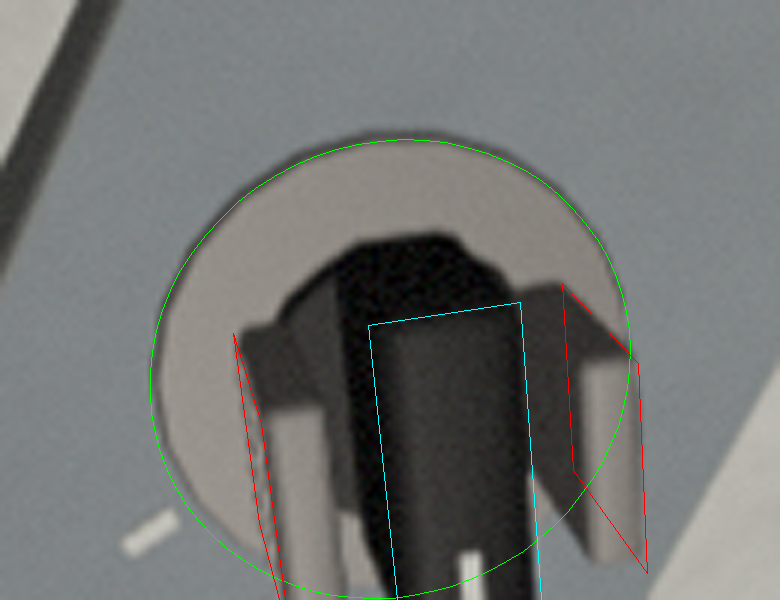

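Call:
send_rows --pt "0 7 5 -18 0" --pt "0 14 10 -36 0" --pt "0 20 15 -54 0" --pt "0 20 15 -54 0"

```text
time: 7.75
ee_pos: [0.5637, 0.1697, 0.1092]
tcp_rot: [155.6, 0.0, 125.0]
wrist_force: [0.2, 0.5, 0.0]
opening: 0.0855
```

```bash
python3 snap.py 3
```

```text
{'time': 7.75, 'q': [12.33, -12.81, -24.29, 55.79, 9.16, -20.82], 'ee_pos': [0.5637, 0.1697, 0.1092], 'tcp_rot': [155.58, 0.01, 125.0], 'wrist_force': [0.2037, 0.5246, 0.0015], 'opening': 0.0854715881573948}
```

View pics/wrist_3.png

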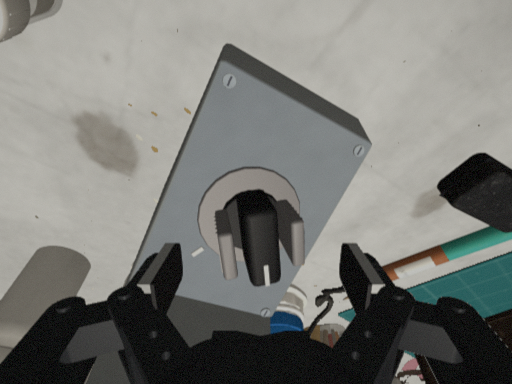

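Call:
send_rows --pt "0 4 2 -9 0" --pt "0 8 3.5 -18 0" --pt "0.2 8 3.5 -18 0" --pt "0.35 8 3.5 -18 0" --pt "0.35 8 3.5 -18 0" --squeeze 20

```text
time: 8.43
ee_pos: [0.5721, 0.1728, 0.0914]
tcp_rot: [155.5, -0.0, 125.1]
wrist_force: [-1.8, 2.0, 1.1]
opening: 0.0553
```

```bash
python3 snap.py 4
```

```text
{'time': 8.425, 'q': [12.44, -11.19, -24.94, 53.46, 9.19, -20.8], 'ee_pos': [0.5721, 0.1728, 0.0914], 'tcp_rot': [155.52, -0.01, 125.1], 'wrist_force': [-1.7613, 2.0049, 1.0711], 'opening': 0.05525951496378686}
```

View pics/wrist_4.png

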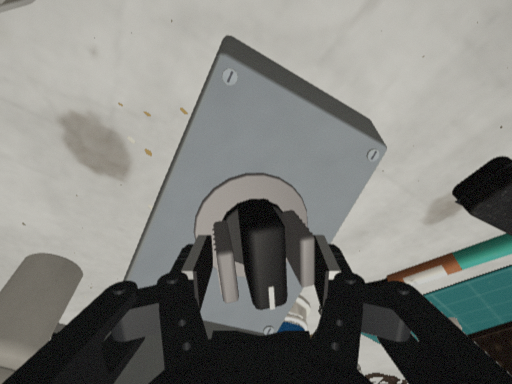

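Call:
send_rows --pt "0.42 -0.5 0.7 0 0" --pt "0.6 -0.5 0.7 0 0" --pt "0.6 -0.5 0.7 0 0" --pt "0.6 -0.5 0.7 0 0" --squeeze 20

```text
time: 8.98
ee_pos: [0.5715, 0.1734, 0.0919]
tcp_rot: [155.5, 0.0, 125.1]
wrist_force: [-9.4, 1.3, 7.4]
opening: 0.0407
```

```bash
python3 snap.py 5
```

```text
{'time': 8.975, 'q': [12.54, -11.28, -24.97, 53.49, 9.13, -20.71], 'ee_pos': [0.5715, 0.1734, 0.0919], 'tcp_rot': [155.51, 0.01, 125.09], 'wrist_force': [-9.3646, 1.2993, 7.3642], 'opening': 0.04074642577489076}
```

View pics/wrist_5.png

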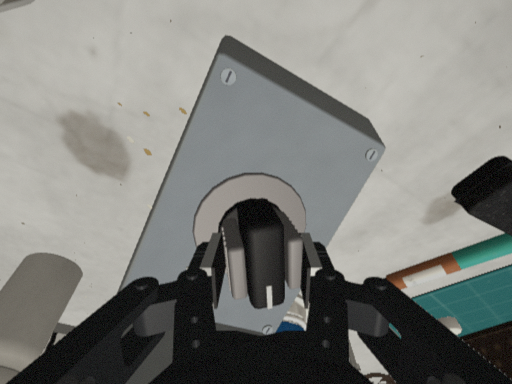

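Call:
send_rows --pt "0.6 0 0.2 0 -3" --pt "0.6 0 0 0 -8" --pt "0.6 0 -0.5 0 -14" --pt "0.6 0.5 -1.5 0 -20" --squeeze 20

```text
time: 9.52
ee_pos: [0.5727, 0.1713, 0.092]
tcp_rot: [155.4, 0.1, 104.8]
wrist_force: [-3.3, -1.1, 5.1]
opening: 0.0374
```

```bash
python3 snap.py 6
```

```text
{'time': 9.525, 'q': [17.14, -12.82, -26.44, 51.84, -1.03, 2.07], 'ee_pos': [0.5727, 0.1713, 0.092], 'tcp_rot': [155.44, 0.07, 104.83], 'wrist_force': [-3.2989, -1.1226, 5.1235], 'opening': 0.037397080866809554}
```

View pics/wrist_6.png

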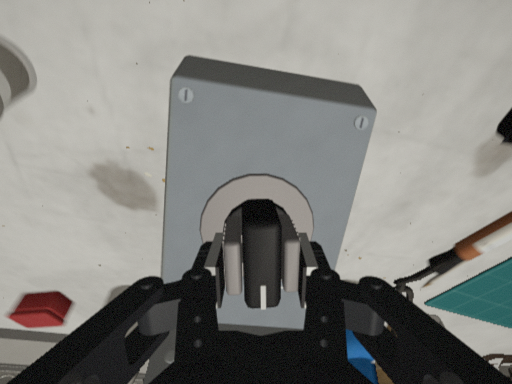

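Call:
send_rows --pt "0.6 0 -0.5 0 -8" --pt "0.6 0 -1 0 -17" --pt "0.6 0 -2 0 -26" --pt "0.6 0 -2.5 0 -34" --pt "0.6 0 -3 0 -40" --pt "0.6 0 -3 0 -40" --squeeze 20

```text
time: 10.32
ee_pos: [0.5725, 0.1681, 0.0922]
tcp_rot: [155.5, 0.1, 65.0]
wrist_force: [-10.9, -10.5, 10.3]
opening: 0.0357
```

```bash
python3 snap.py 7
```

```text
{'time': 10.325, 'q': [25.13, -5.28, -19.02, 60.03, -18.61, 47.41], 'ee_pos': [0.5725, 0.1681, 0.0922], 'tcp_rot': [155.51, 0.09, 65.03], 'wrist_force': [-10.9424, -10.5455, 10.2803], 'opening': 0.03574316225683304}
```

View pics/wrist_7.png

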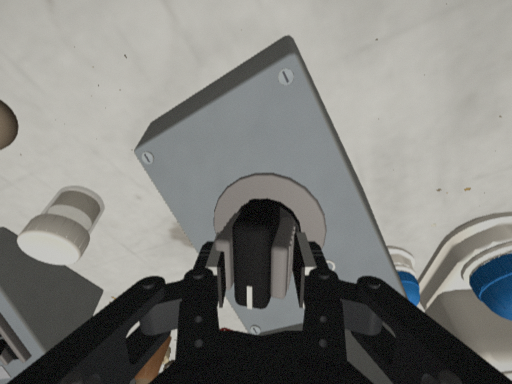

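```bash
sed -i 's/u0,v0,s=190,130,6/u0,v0,s=190,160,5/; s/v0:v0+100,u0:u0+130/v0:v0+120,u0:u0+150/' ov.py; sed -i 's/^from h import \*/from h import */' ov.py; python3 ov.py wrist_7.pkl 1.1 .580 .1717 6 ov7.png;python3 ov.py wrist_7.pkl 0.95 .580 .1717 6 ov7b.png; python3 -c "
import cv2
cv2.imwrite('pics/ov7c.png',cv2.hconcat([cv2.imread('pics/ov7.png')[:,150:550],cv2.imread('pics/ov7b.png')[:,150:550]]))"
```

```text
(no output)
```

View pics/ov7c.png

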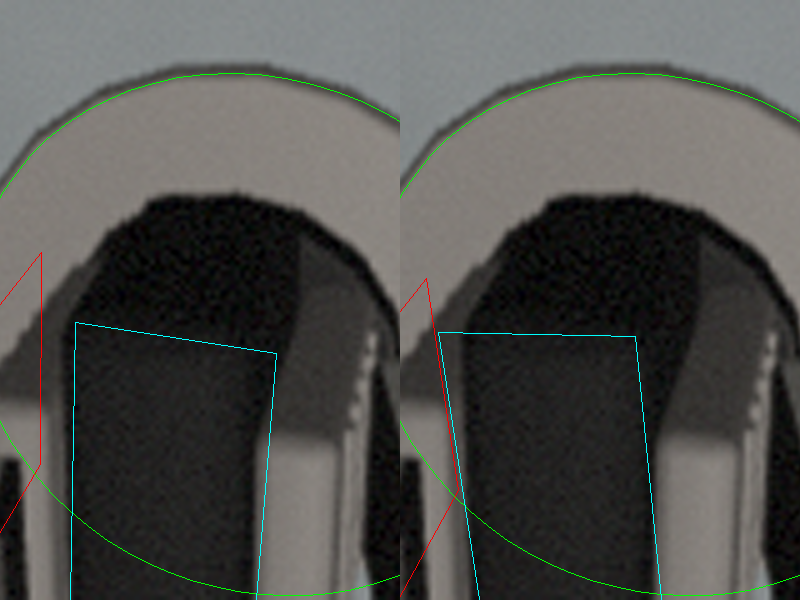

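Call:
send_rows --pt "0.6 0 0 0 -3" --pt "0.6 0 0 0 -3" --pt "0.3 0 0 0 -3" --pt "0.1 0 0 0 -3" --pt "0 0 0 0 -3" --pt "0 0 0 0 -3"

```text
time: 11.12
ee_pos: [0.5723, 0.1689, 0.0912]
tcp_rot: [155.5, 0.0, 62.1]
wrist_force: [0.0, -0.5, -0.3]
opening: 0.0855
```

```bash
python3 snap.py 8;  python3 ov.py wrist_8.pkl 1.1 .580 .1717 6 ov8.png
```

```text
{'time': 11.125, 'q': [25.6, -4.24, -18.08, 61.03, -19.45, 50.88], 'ee_pos': [0.5723, 0.1689, 0.0912], 'tcp_rot': [155.54, 0.02, 62.1], 'wrist_force': [0.0298, -0.5325, -0.3207], 'opening': 0.08546686135051598}
```

View pics/ov8.png

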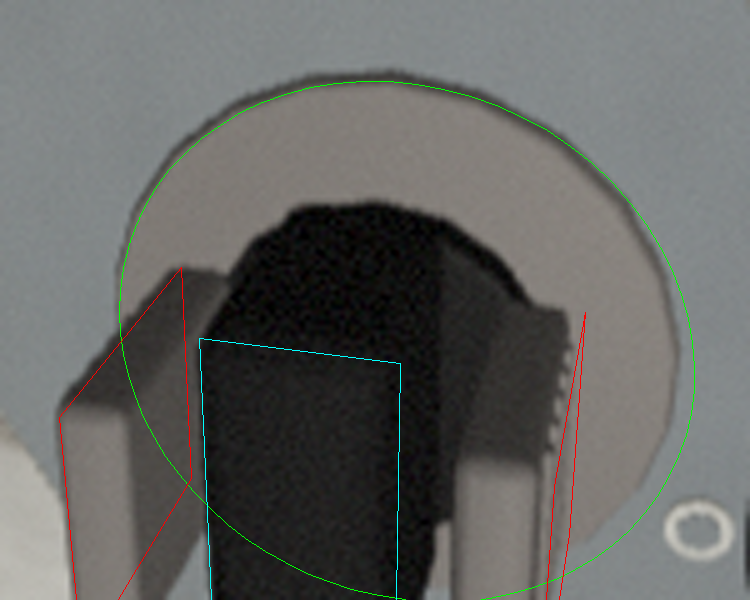

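Call:
send_rows --pt "0 -7 4 18 0" --pt "0 -15 8 37 0" --pt "0 -29 16 73 0" --pt "0 -29 -30 110 8" --pt "0 -29 -90 120 16" --pt "0 -29 -150 120 24" --pt "0 -29 -210 120 24" --pt "0 -29 -270 120 24" --pt "0 -29 -325 120 24" --pt "0.5 -27 -345 119 24"

```text
time: 12.42
ee_pos: [0.5448, -0.1793, 0.2103]
tcp_rot: [155.5, 0.1, 85.9]
wrist_force: [0.1, -0.2, 0.2]
opening: 0.0699
```

Call:
send_rows --pt "1 0 0 0 0" --pt "1 0 0 0 0" --pt "1 0 0 0 0"

```text
time: 12.8
ee_pos: [0.5454, -0.1752, 0.2104]
tcp_rot: [155.5, 0.0, 86.2]
wrist_force: [0.8, 0.3, -0.2]
opening: 0.0123
```

```bash
python3 snap.py 9 wrist side top
```

```text
{'time': 12.8, 'q': [-21.35, -16.18, -15.9, 66.8, 7.14, -16.03], 'ee_pos': [0.5454, -0.1752, 0.2104], 'tcp_rot': [155.52, 0.03, 86.16], 'wrist_force': [0.7943, 0.3146, -0.2254], 'opening': 0.012308240323761266}
```

View pics/wrist_9.png

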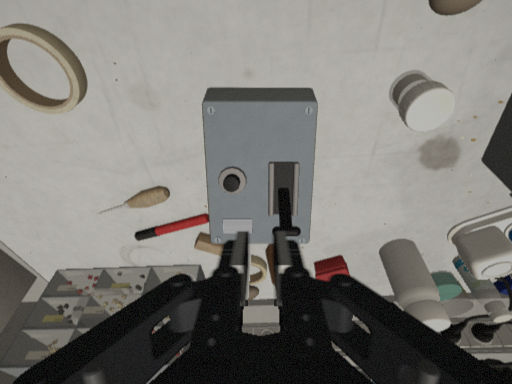

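View pics/side_9.png

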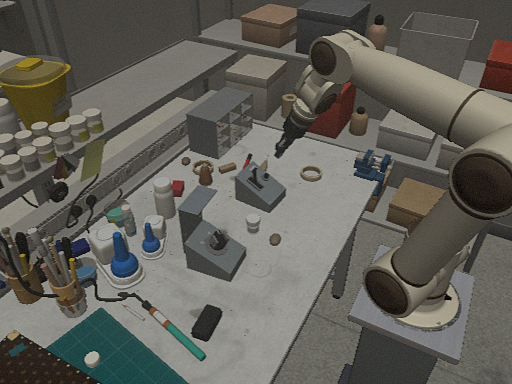

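```bash
python3 - <<'E'
import cv2
w=cv2.imread('pics/wrist_9.png');s=cv2.imread('pics/side_9.png')
cv2.imwrite('pics/w9c.png',cv2.resize(w[75:255,185:335],None,fx=4,fy=4,interpolation=cv2.INTER_CUBIC)[:600])
a=cv2.resize(s[200:270,180:260],(640,560),interpolation=cv2.INTER_CUBIC)
cv2.imwrite('pics/s9c.png',a)
E
```

```text
(no output)
```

View pics/w9c.png

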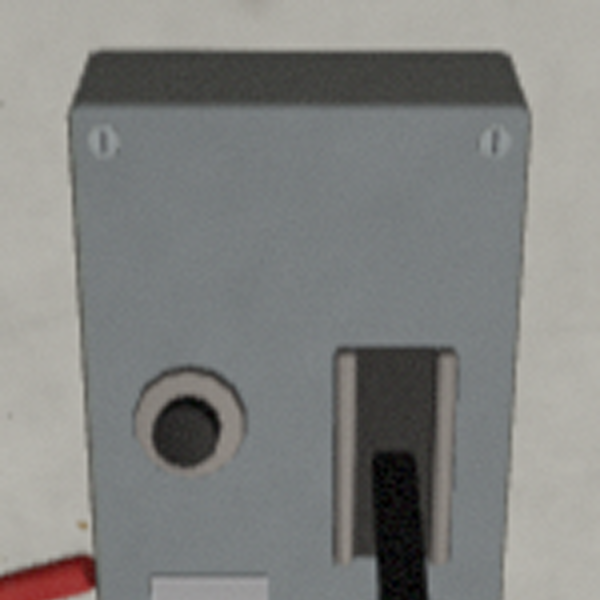

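View pics/s9c.png

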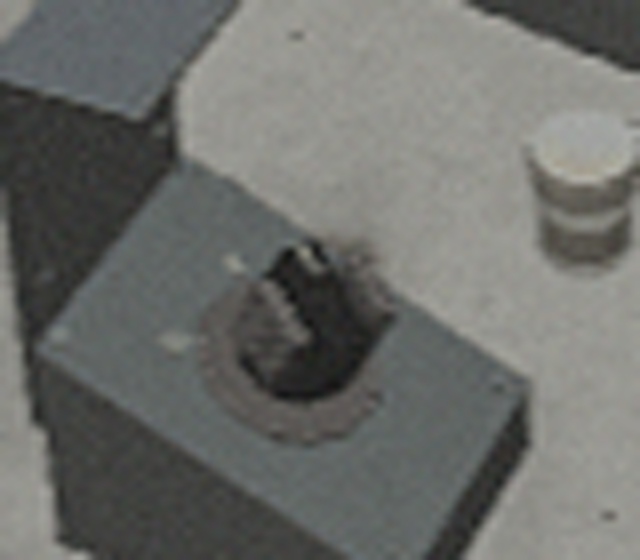

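```bash
cat > fit3.py <<'E'
from plan import *
n,im,T=load('wrist_9.pkl')
q=lambda u,v:(185+u/4-.375,75+v/4-.375)
w=[(n,'FR',q(71,108)),(n,'FL',q(529,110)),(n,'fr',q(93,51)),(n,'fl',q(511,53)),(n,'BR',(211.5,242.5)),(n,'BL',(309,242.5))]
def onface(p,uv,h,cam=n):
    R,nrm,xs,y,fc=geo(p)
    Kc,Vc=K[cam],V[cam]; d=Vc[:,:3].T@np.linalg.inv(Kc)@np.array([*uv,1]); c=-Vc[:,:3].T@Vc[:,3]
    s=((fc+h*nrm-c)@nrm)/(d@nrm); P=c+s*d; return P,(P-fc)@xs,(P-fc)@y
if __name__=='__main__':
    p,r=fit(w,[.606,-.18,-.068]); print(p,np.degrees(p[2])); print(r.round(1).tolist())
    for nm,uv,h in(('btn',q(187,431),.018),('collar',q(189,421),.006),('railsTop',q(396,350),.008),('railsBot',q(396,560),.008)):
        print(nm,[np.round(x,4) for x in onface(p,uv,h)])
E
python3 fit3.py
```

```text
[ 0.61165061 -0.17971005 -0.0694776 ] -3.9807734386611497
[[-1.1, 0.6], [2.0, 0.3], [-1.0, -0.7], [0.9, -1.1], [-1.3, 4.3], [0.8, 4.3]]
btn [array([ 0.5993, -0.2089,  0.0901]), np.float64(-0.003), np.float64(-0.03)]
collar [array([ 0.6048, -0.21  ,  0.0794]), np.float64(-0.0024), np.float64(-0.0307)]
railsTop [array([ 0.5897, -0.1532,  0.0728]), np.float64(-0.0225), np.float64(0.025)]
railsBot [array([ 0.6441, -0.1553,  0.0981]), np.float64(0.0376), np.float64(0.0266)]
```

```bash
python3 - <<'E'
from fit3 import *
ob=[('top',(270+218/4-.375,120+190/4-.375)),('side',(170+414*140/600-.4,150+106*140/600-.4)),(n,q(187,431))]
def tri(o):
    f=lambda P:np.concatenate([proj(c,P)[0]-uv for c,uv in o]); r=least_squares(f,[.6,-.2,.09]); return r.x.round(4),r.fun.round(1)
print(tri(ob)); print(tri(ob[:2])); print(tri([ob[0],ob[2]]))
for p in([.6117,-.1797,-.0695],[.6057,-.18,-.0678],[.6095,-.1797,-.0685]):
    R,nrm,xs,y,fc=geo(p); print((fc-.003*xs-.03*y+.018*nrm).round(4))
E
```

```text
(array([ 0.6012, -0.2095,  0.0882]), array([-0.2,  0.6, -0.4,  0.6, -0.2,  0.3]))
(array([ 0.6018, -0.2102,  0.0905]), array([ 0.1,  0.3, -0.4, -0.1]))
(array([ 0.6037, -0.21  ,  0.0849]), array([-0.2, -0. , -0.1,  0. ]))
[ 0.5993 -0.2089  0.09  ]
[ 0.5934 -0.2092  0.09  ]
[ 0.5971 -0.2089  0.09  ]
```

Call:
send_rows --pt "1 12 -17 -20 0" --pt "1 24 -33.5 -55 0" --pt "1 38 -33.5 -84 0" --pt "1 46 -33.5 -101 0" --pt "1 46 -33.5 -101 0"

```text
time: 13.58
ee_pos: [0.5909, -0.2091, 0.1079]
tcp_rot: [155.7, -0.0, 86.1]
wrist_force: [-0.3, 1.7, -0.1]
opening: -0.0003
```

```bash
python3 snap.py 10
```

```text
{'time': 13.575, 'q': [-23.01, -7.73, -20.12, 54.47, 7.77, -17.53], 'ee_pos': [0.5909, -0.2091, 0.1079], 'tcp_rot': [155.66, -0.01, 86.12], 'wrist_force': [-0.3291, 1.7382, -0.1205], 'opening': -0.0002732253483376246}
```

View pics/wrist_10.png

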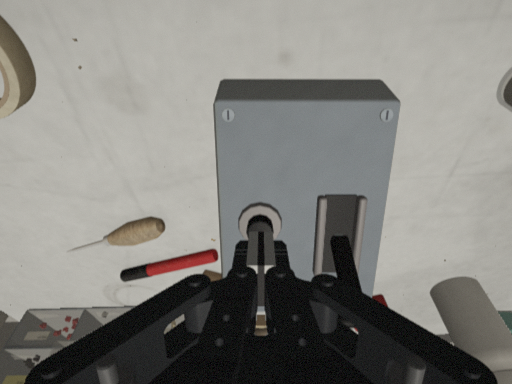

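```bash
python3 - <<'E'
from h import *
from plan import *
n,im,T=load('wrist_10.pkl')
print('tcp px',proj(n,[T[:3,3]]))
for B in([.600,-.209,.0895],[.602,-.209,.0885]):
    B=np.array(B)
    print('btn tool',(np.linalg.inv(T)@[*B,1]).round(4), proj(n,[B]))
    p=[.6117,-.1797,-.0695];R,nrm,xs,y,fc=geo(p)
    th=np.linspace(0,2*np.pi,73)
    P=proj(n,B-.012*nrm+.016*(np.cos(th)[:,None]*xs+np.sin(th)[:,None]*y)); print(P.min(0),P.max(0))
import cv2
cv2.imwrite('pics/w10c.png',cv2.resize(im[190:270,210:320][:,:,::-1],None,fx=6,fy=6,interpolation=cv2.INTER_CUBIC))
E
```

```text
tcp px [[259.98570873 244.53185708]]
btn tool [7.00e-04 7.00e-04 2.05e-02 1.00e+00] [[261.03532618 229.94114018]]
[238.05155352 200.83630608] [283.86976766 242.96258874]
btn tool [8.00e-04 2.10e-03 2.22e-02 1.00e+00] [[261.2315891  230.68912057]]
[238.48412506 201.87991247] [283.80821933 243.51222384]
```

View pics/w10c.png

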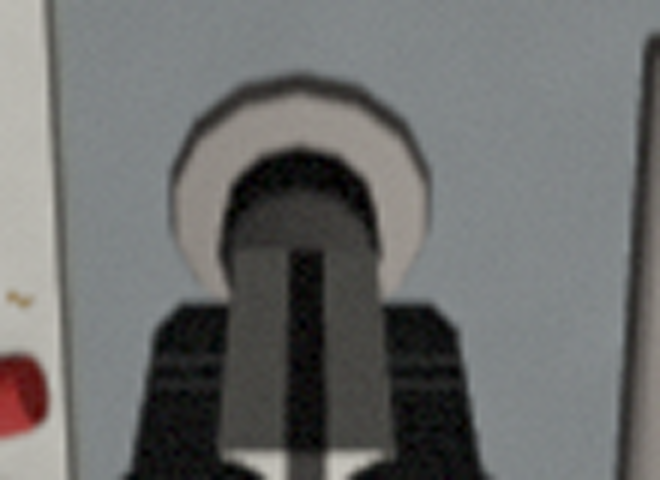

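Call:
send_rows --pt "1 4 0 -7 0" --pt "1 7.5 -0.4 -14 0" --pt "1 7.5 -0.4 -14 0"

```text
time: 14.0
ee_pos: [0.5986, -0.21, 0.0946]
tcp_rot: [155.6, 0.0, 86.1]
wrist_force: [-0.4, -0.0, 0.9]
opening: -0.0001
```

Call:
send_rows --pt "1 0.8 0 -1.8 0" --pt "1 0.8 0 -1.8 0"

```text
time: 14.25
ee_pos: [0.5995, -0.2102, 0.0934]
tcp_rot: [155.5, 0.0, 86.1]
wrist_force: [0.5, 0.0, -0.7]
opening: -0.0001
```

Call:
send_rows --pt "1 0.8 0 -1.8 0" --pt "1 0.8 0 -1.8 0"

```text
time: 14.5
ee_pos: [0.6004, -0.2102, 0.0916]
tcp_rot: [155.5, 0.0, 86.1]
wrist_force: [1.1, -0.1, -0.4]
opening: -0.0001
```

Call:
send_rows --pt "1 0.6 0 -1.4 0" --pt "1 0.6 0 -1.4 0"

```text
time: 14.75
ee_pos: [0.601, -0.2103, 0.0904]
tcp_rot: [155.5, 0.0, 86.1]
wrist_force: [0.0, -0.5, 2.0]
opening: -0.0001
```

Call:
send_rows --pt "1 0.6 0 -1.4 0" --pt "1 0.6 0 -1.4 0"

```text
time: 15.0
ee_pos: [0.6017, -0.2103, 0.0889]
tcp_rot: [155.5, 0.0, 86.1]
wrist_force: [-0.9, -0.3, 3.5]
opening: 0.0001
```

Call:
send_rows --pt "1 0.6 0 -1.4 0" --pt "1 0.6 0 -1.4 0"

```text
time: 15.25
ee_pos: [0.6023, -0.2103, 0.0875]
tcp_rot: [155.5, 0.0, 86.1]
wrist_force: [-1.7, -0.2, 3.2]
opening: -0.0003
```

Call:
send_rows --pt "1 0.4 0 -0.9 0" --pt "1 0.4 0 -0.9 0"

```text
time: 15.5
ee_pos: [0.6027, -0.2103, 0.0865]
tcp_rot: [155.5, 0.0, 86.1]
wrist_force: [0.7, -1.7, 3.9]
opening: 0.0003
```

```bash
python3 snap.py 11
```

```text
{'time': 15.5, 'q': [-22.62, -5.78, -20.8, 51.63, 7.59, -17.12], 'ee_pos': [0.6027, -0.2103, 0.0865], 'tcp_rot': [155.51, 0.04, 86.07], 'wrist_force': [0.6802, -1.743, 3.8541], 'opening': 0.00029758871063672806}
```

View pics/wrist_11.png

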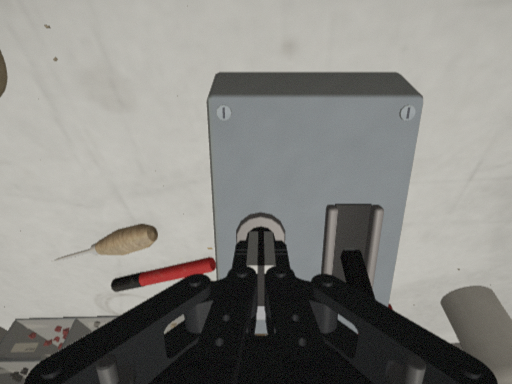

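Lever is still up (black arm from (350,255) to (375,295)). I'll continue pressing in small steps.

Call:
send_rows --pt "1 0.4 0 -0.9 0" --pt "1 0.4 0 -0.9 0"

```text
time: 15.8
ee_pos: [0.6031, -0.2103, 0.0858]
tcp_rot: [155.5, 0.0, 86.1]
wrist_force: [-1.0, -2.3, 5.5]
opening: -0.0002
```

```bash
python3 snap.py 12
```

```text
{'time': 15.8, 'q': [-22.6, -5.72, -20.83, 51.54, 7.59, -17.11], 'ee_pos': [0.6031, -0.2103, 0.0858], 'tcp_rot': [155.51, 0.04, 86.07], 'wrist_force': [-0.968, -2.3184, 5.4754], 'opening': -0.00022456129074504213}
```

View pics/wrist_12.png

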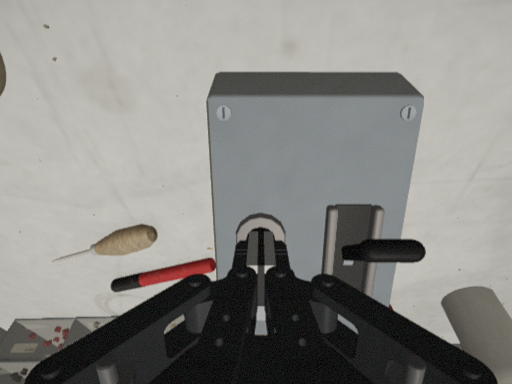

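```bash
python3 - <<'E'
from plan import *
n,im,T=load('wrist_12.pkl')
p=[.6117,-.1797,-.0695];R,nrm,xs,y,fc=geo(p)
B=np.array([.6012,-.2095,.0893]); H=B-.018*nrm+.010*xs+.056*y+.004*nrm
print('H',H)
for k in(0,.4,.8,1.1):
    a=.55-k; tip=H+.055*(np.sin(a)*xs+np.cos(a)*nrm); print(k,tip.round(4),proj(n,[tip-.014*y,tip,tip+.014*y]).round().tolist())
E
python3 st.py
```

```text
H [ 0.62003244 -0.15467545  0.08083787]
0 [ 0.6263 -0.1551  0.1355] [[345.0, 349.0], [373.0, 349.0], [401.0, 349.0]]
0.4 [ 0.6045 -0.1536  0.1336] [[355.0, 328.0], [386.0, 328.0], [417.0, 328.0]]
0.8 [ 0.5853 -0.1523  0.1234] [[359.0, 286.0], [392.0, 286.0], [424.0, 286.0]]
1.1 [ 0.5743 -0.1515  0.1112] [[358.0, 247.0], [390.0, 247.0], [422.0, 247.0]]
{'time': 15.85, 'q': [-22.6, -5.72, -20.83, 51.54, 7.58, -17.11], 'ee_pos': [0.603, -0.21, 0.086], 'tcp_rot': [155.51, 0.05, 86.07], 'wrist_force': [-1.177, -1.825, 5.736], 'opening': 8.035040404598149e-05}
```

```bash
python3 - <<'E'
from plan import *
p=[.6117,-.1797,-.0695];R,nrm,xs,y,fc=geo(p)
H=np.array([ 0.6200,-0.1547,0.0808])
c=np.array([.603,-.2103,.0858])
print('xs',xs,'nrm',nrm)
for h in(.033,):
    for d in(-.06,-.047,0,.01): 
        P=H+d*xs+(h-.004)*nrm; print(d,P.round(4),((P-c)*1e3).round(1), 'over',((P+.055*nrm-c)*1e3).round(1))
E
```

```text
xs [ 0.90411982 -0.0629377   0.42261826] nrm [-0.421598    0.02934833  0.90630779]
-0.06 [ 0.5535 -0.1501  0.0817] [-49.5  60.2  -4.1] over [-72.7  61.8  45.8]
-0.047 [ 0.5653 -0.1509  0.0872] [-37.7  59.4   1.4] over [-60.9  61.   51.3]
0 [ 0.6078 -0.1538  0.1071] [ 4.8 56.5 21.3] over [-18.4  58.1  71.1]
0.01 [ 0.6168 -0.1545  0.1113] [13.8 55.8 25.5] over [-9.4 57.4 75.4]
```

Call:
send_rows --pt "1 -5 0 11 0" --pt "1 -13 1 29 0" --pt "1 -29 2 64 0" --pt "1 -50 32 64 0" --pt "1 -73 61 56 0" --pt "1 -64 60.5 30 0" --pt "1 -56 60 10 0" --pt "1 -50 60 -4 0" --pt "1 -50 60 -4 0"

```text
time: 16.98
ee_pos: [0.5522, -0.1499, 0.0802]
tcp_rot: [155.7, -0.0, 86.1]
wrist_force: [-1.0, 0.1, 1.4]
opening: 0.0002
```

```bash
python3 snap.py 13
```

```text
{'time': 16.975, 'q': [-18.06, -15.45, -29.71, 52.08, 5.78, -12.93], 'ee_pos': [0.5522, -0.1499, 0.0802], 'tcp_rot': [155.69, -0.01, 86.08], 'wrist_force': [-0.9621, 0.1371, 1.3776], 'opening': 0.00019760887845651258}
```

View pics/wrist_13.png

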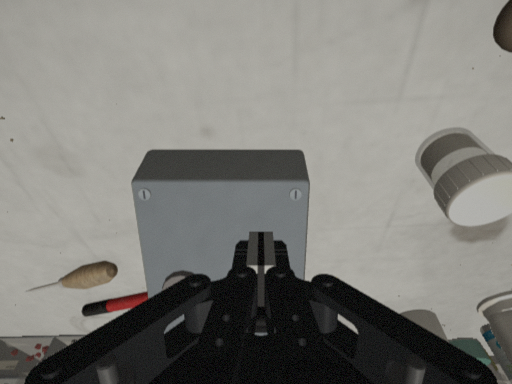

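Call:
send_rows --pt "1 9 -0.6 4.2 0" --pt "1 18 -1.3 8.5 0" --pt "1 27 -1.9 12.6 0" --pt "1 36 -2.5 16.9 0" --pt "1 45 -3.2 21.1 0" --pt "1 52 -3.6 24.5 0" --pt "1 52 -3.6 24.5 0"

```text
time: 17.9
ee_pos: [0.6056, -0.1538, 0.1061]
tcp_rot: [155.5, 0.0, 86.1]
wrist_force: [0.4, -0.1, 1.2]
opening: 0.0002
```

```bash
python3 snap.py 14 wrist side; python3 -c "
import cv2
s=cv2.imread('pics/side_14.png'); cv2.imwrite('pics/s14c.png',cv2.resize(s[110:220,220:330],(660,600),interpolation=cv2.INTER_CUBIC))"
```

```text
{'time': 17.9, 'q': [-16.62, -8.72, -21.31, 53.47, 5.2, -11.6], 'ee_pos': [0.6056, -0.1538, 0.1061], 'tcp_rot': [155.53, 0.03, 86.08], 'wrist_force': [0.3922, -0.1198, 1.2157], 'opening': 0.000182534713902005}
```

View pics/wrist_14.png

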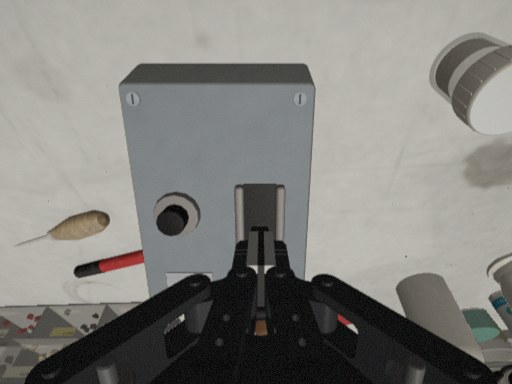

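View pics/s14c.png

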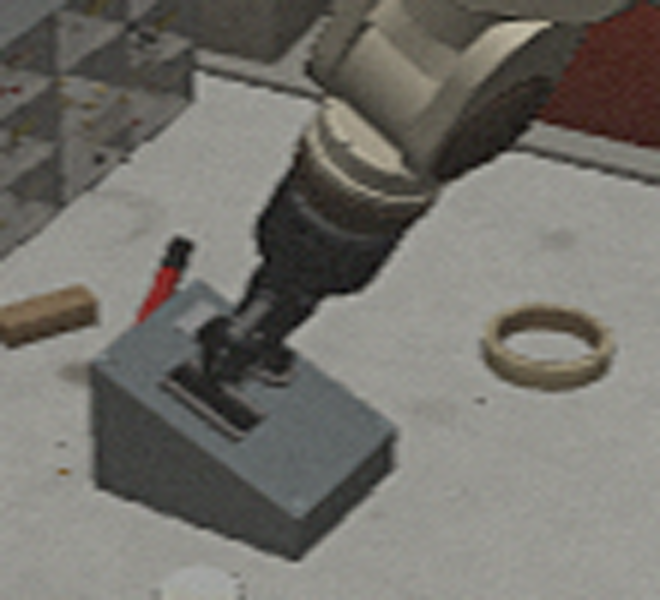

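Call:
send_rows --pt "1 2.5 -0.2 1.2 0" --pt "1 2.5 -0.2 1.2 0"

```text
time: 18.25
ee_pos: [0.6077, -0.154, 0.1075]
tcp_rot: [155.5, 0.0, 86.1]
wrist_force: [0.4, 0.0, 0.3]
opening: 0.0004
```

Call:
send_rows --pt "1 2.5 -0.2 1.2 0" --pt "1 2.5 -0.2 1.2 0"

```text
time: 18.5
ee_pos: [0.6098, -0.1541, 0.1083]
tcp_rot: [155.6, 0.0, 86.1]
wrist_force: [-2.2, -0.1, -0.3]
opening: -0.0001
```

Call:
send_rows --pt "1 2 -0.1 0.9 0" --pt "1 2 -0.1 0.9 0"

```text
time: 18.75
ee_pos: [0.6119, -0.1543, 0.1092]
tcp_rot: [155.6, 0.0, 86.1]
wrist_force: [-1.8, -0.1, -0.9]
opening: 0.0004
```

```bash
python3 snap.py 15 wrist side; python3 -c "
import cv2
s=cv2.imread('pics/side_15.png'); s=cv2.resize(s[150:190,235:285],(500,400),interpolation=cv2.INTER_CUBIC)
w=cv2.imread('pics/wrist_15.png'); cv2.imwrite('pics/c15.png',cv2.vconcat([cv2.resize(w[150:250,120:320],(500,200)),s]))"
```

```text
{'time': 18.75, 'q': [-16.46, -7.89, -20.23, 53.73, 5.12, -11.45], 'ee_pos': [0.6119, -0.1543, 0.1092], 'tcp_rot': [155.56, 0.03, 86.07], 'wrist_force': [-1.7935, -0.1329, -0.8883], 'opening': 0.00040849897494522837}
```

View pics/c15.png

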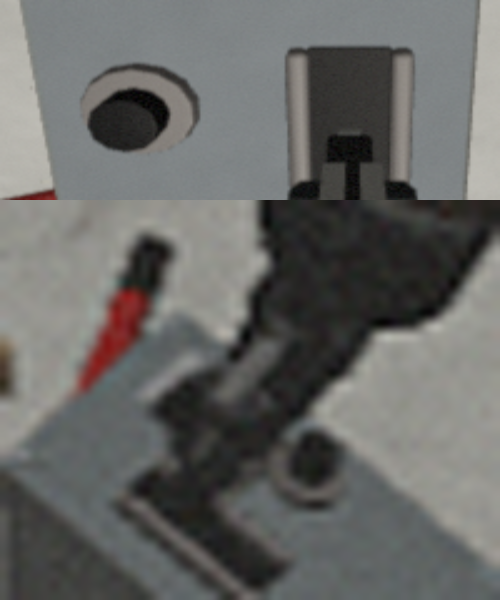

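Call:
send_rows --pt "1 2 -0.1 0.9 0" --pt "1 2 -0.1 0.9 0"

```text
time: 19.1
ee_pos: [0.6126, -0.1543, 0.1093]
tcp_rot: [155.7, 0.0, 86.0]
wrist_force: [-10.8, 0.4, 1.4]
opening: -0.0001
```

Call:
send_rows --pt "1 2 -0.1 0.9 0" --pt "1 2 -0.1 0.9 0"

```text
time: 19.35
ee_pos: [0.6129, -0.1543, 0.1092]
tcp_rot: [155.9, 0.0, 86.0]
wrist_force: [-23.4, 1.2, 5.2]
opening: -0.0
```

Call:
send_rows --pt "1 -8 0.6 -3.7 0" --pt "1 -27 1.9 -12.6 0" --pt "1 -45 3 -10 0" --pt "1 -60 4 20 0" --pt "1 -75 5 60 0" --pt "1 -80 5 90 0" --pt "1 -80 5 90 0"

```text
time: 20.23
ee_pos: [0.5372, -0.1499, 0.2051]
tcp_rot: [155.2, 0.1, 86.1]
wrist_force: [0.3, -1.1, -0.5]
opening: -0.0001
```

```bash
python3 snap.py 16 wrist side top; python3 -c "
import cv2
s=cv2.imread('pics/side_16.png'); cv2.imwrite('pics/s16c.png',cv2.resize(s[150:290,170:310],(600,600),interpolation=cv2.INTER_CUBIC))"
```

```text
{'time': 20.225, 'q': [-18.67, -18.97, -18.74, 66.11, 6.03, -13.48], 'ee_pos': [0.5372, -0.1499, 0.2051], 'tcp_rot': [155.18, 0.12, 86.07], 'wrist_force': [0.3148, -1.1489, -0.5053], 'opening': -6.068064639847627e-05}
```

View pics/wrist_16.png

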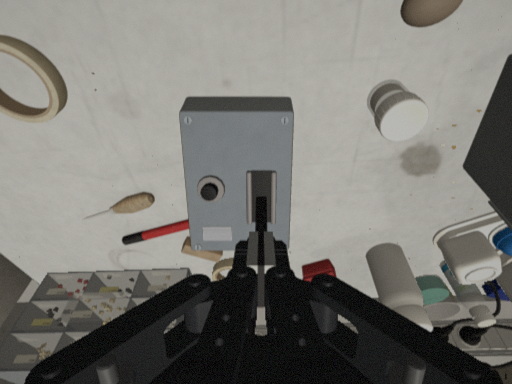

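View pics/s16c.png

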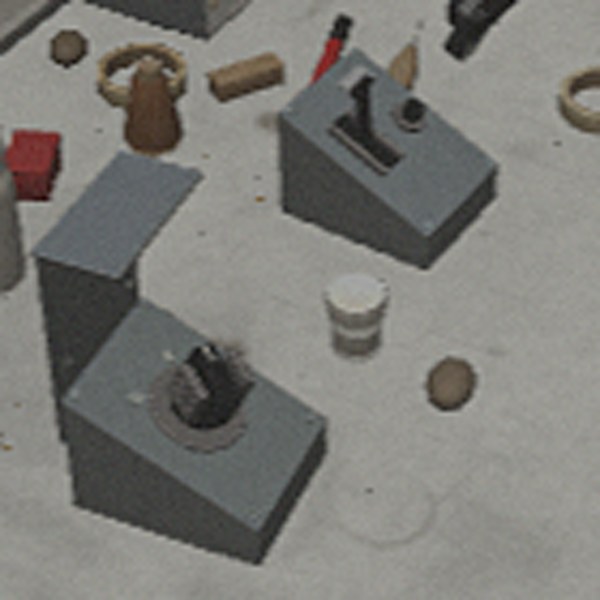

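Call:
send_rows --pt "1 -20 40 20 2" --pt "1 -20 100 20 4" --pt "1 -20 160 20 6" --pt "1 -20 220 20 8" --pt "1 -20 280 15 10" --pt "0.5 -18 313 10 10.5" --pt "0 -18 313 10 10.5" --pt "0 -18 313 10 10.5"

```text
time: 21.38
ee_pos: [0.5177, 0.1633, 0.2101]
tcp_rot: [155.6, 0.1, 96.6]
wrist_force: [-0.3, -0.3, 0.1]
opening: 0.0541
```

```bash
python3 snap.py 17; sed -i 's/u0,v0,s=190,160,5/u0,v0,s=190,130,5/' ov.py; python3 ov.py wrist_17.pkl 1.1 .580 .1717 6 ov17.png
```

```text
{'time': 21.375, 'q': [20.53, -20.61, -19.23, 67.66, -5.76, 12.72], 'ee_pos': [0.5177, 0.1633, 0.2101], 'tcp_rot': [155.63, 0.06, 96.59], 'wrist_force': [-0.2544, -0.262, 0.0944], 'opening': 0.05408257629831906}
```

View pics/ov17.png

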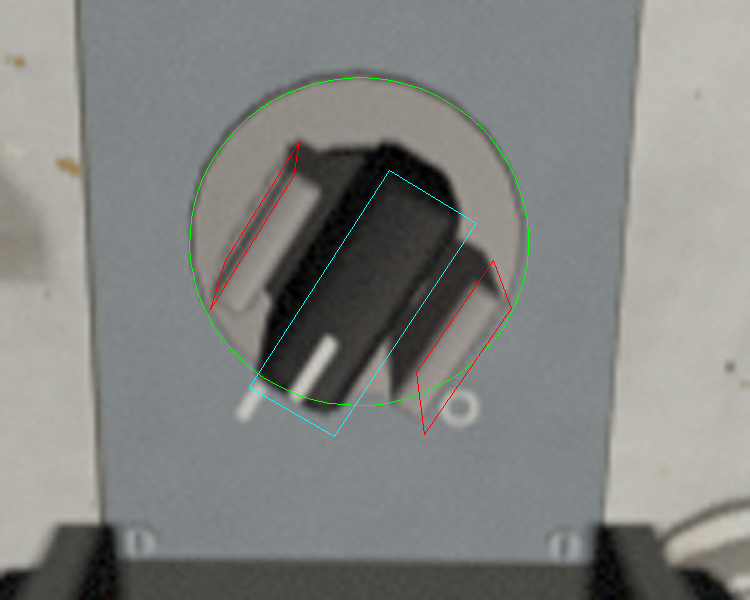

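```bash
python3 -c "
from workcell import bot
print(bot.job_done())"; python3 st.py
```

```text
the job is handed in; nothing more can be done
None
the job is handed in; nothing more can be done
```

The bench supply is on, the safety test is done, and the job was handed in at about 21.4 s. No verdict came back, so what follows rests on my own checks.

- **Isolator:** I pinched both tabs with a 20 N grip, turned the handle clockwise to its stop, and let go. My last wrist picture shows the handle at "I", matching the model at 1.1 rad. The tabs span about the same width as at the start, so I take both to be out.
- **Tool tilt:** the moves only allow a turn about the vertical. To lean the tool about 24.5° along the handle's axis, I pushed the arm repeatedly against its wrist-joint limit in free space.
- **Button:** I pressed it in steps of about 1 to 1.5 mm. The lever dropped at roughly 5 mm of travel and about 6 N, well under the 25 N limit. The picture showed the lever fully down while I was still on the button.
- **Lever:** I pushed it up to its firm stop, peaking at about 23 N. After I backed off it stayed up, looking the same as at the start, with the button out.
- **Loose things:** the jar and stone looked unmoved in the last side picture, and the tape did too as far as it showed. I did not check the brick, but the arm never came near it.
- **Disagreements:** console positions from the fixed cameras and the wrist camera differed by 3 to 6 mm. I used the wrist camera for the isolator and a fit of all three cameras for the button, then closed in by contact force. The overlay on the last isolator picture was also off by a few pixels.

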